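# Find the canister lid that rocks and press it home

### The arm

A 7-joint arm with a two-finger parallel gripper is mounted at the origin on a cart in front of the work surface, level with it; the furniture and walls round the work are solid. World frame = base frame: x ahead of the robot, y to its left, z up, the work surface at z = 0. Lengths are in m, angles in rad, forces in N, time in s.
With the tool pointing down it reaches from about 0.425 to 0.875 m from the base axis. Payload 4.7 kg.
Tool frame: the origin (TCP) lies midway between the tips of the shut fingers; the grasp point (between the pads) lies 19 mm behind it; z points along the fingers, y is the line along which they close (so a half turn about z gives the same grasp; the last joint's range is limited). The gripper opens to 85 mm and grips with 20 to 120 N. Pads are 22 mm wide; open, the fingers measure 114 mm over their backs; the gripper's body (76 mm by 85 mm) begins 54 mm behind the grasp point. The pads swing forward as they close: fully open they stand 13 mm farther back than shut.
Start: joints at [-1.158, 0.321, -0.07, 1.45, 0.023, 1.371, -0.057], TCP at [0.252, 0.599, 0.231] pointing down, gripper open.
Joint ranges: [-2.86, 2.86], [-0.3, 2.09], [-1.38, 1.24], [0.06, 2.45], [-1.56, 4.7], [0.09, 2.05], [-2.69, 2.69]. Speed limits (rad/s): [2.57, 2.57, 3.14, 3.14, 3.14, 3.14, 3.14].

### API

Orientations are given as a rotation vector (axis times angle).
In Python, from cell import robot gives the robot as it stands. The module is installed in compiled form; this text tells all that it offers.
- The arm moves only by the tool servo_tool, never from a script. Its argument "moves" is a list of rows, each a list of 7 numbers: the turn, a rotation vector about the tool's x, y, z in rad, then the shift along the tool's x, y, z in cm, then the closure, from -1 (fully open) to 1 (shut), so that 0 is half open. A call has exactly 10 rows; each row shifts and turns the commanded pose from where the row before left it, along the tool's axes as they then stand; what a row does not reach is not made up. A row lasts 1/10 s, in which the tool goes at most 50 mm and 8.59 degrees, less where a joint would pass 70% of its speed; a pose out of reach is approached as far as the arm can. A call with a gripper value outside its range is refused whole. The fingers move at their own pace and stop on an object; "force" is the grip in N (left out, the last holds). Time passes only in rows, so rows that do not move let the fingers close, or fill a call up. It gives the time, the measured TCP pose, the force, the opening and the grip force at its end, in the units of the state.
- robot.get_state(): the state, without advancing time (a new reading comes with each control period).
- robot.read_camera(name): name is "side" or "top"; returns the picture (420x560x3 uint8, red, green, blue); there is no depth.
- robot.camera_model(name): a dict with "mtx" (3x3 intrinsics, pixels), "D" ([k1, k2, p1, p2, k3] as OpenCV has them; the pictures are not rectified), "world_to_cam" (4x4, takes a point from world to camera coordinates). Camera axes: x right, y down, z forward; pixel columns grow to the right and rows downward; lengths in m; the calibration is good to about 2 mm. A picture is of the moment at which its call begins. camera_model takes no time and is no camera call.
- robot.job_done(): hands the job in; it is judged then, once.
Trained networks look in the newest picture that a camera, given by its name, has taken for a name from the list of things; names that differ only in an ending like _2 or _b are one class to them, and where a whole thing is asked for, a point or a joint stands for the part that bears it (a point fixed in the world has none). Each returns a list of dicts, best first, with "p" (0 to 1); they miss things now and then, are a little off and sometimes report something else, mostly with a low value. They report only what shows in the picture. A call takes as long as a camera call.
- robot.boxes_of(target, camera): "centre" ([column, row] in pixels, amid what is visible of it).
- robot.masks_of(target, camera): "mask" (420x560 bool, what is visible of it) and "centre" ([column, row] in pixels, amid what is visible of it).
- robot.spot_point(target, camera): "centre" ([column, row] in pixels: a listed point, or the origin of a listed thing).
The state is a dict: "t": time; "joint_positions": joint angles; "qvel": joint speeds; "joint_efforts": joint torques, N m; "eef_pos": TCP position; "orientation": TCP orientation; "ft_force": force on the tool from outside, world axes, zero at the start; "ft_torque": the same for the moment, N m; "gripper_width": finger opening in m; "grasp_force": force on a finger pad.
Only numpy, scipy, OpenCV 4.12 (cv2) and the standard library are available. Lean on these libraries where they do the work, as an engineer would, in place of code of your own. Each camera call takes 0.05 s, during which the arm holds its last target. There are 200 camera calls.

### The job

One of the four wooden canister lids on the tray is not seated. Press lightly on the edges of the lids, one after another, until you find the lid that rocks, then press the middle of that lid down until it is fully home, and finish while still holding it down there with the fingertips. Only press, from above: do not grasp, lift or hammer anything, and leave the things standing around undisturbed.

Things in the scene. Friction and masses are not known exactly. Their poses are not given: they have to be found in the camera images.
- tray: low wooden tray fixed to the bar, 172x172 mm, with a raised edge 19 mm high; origin at the centre of its underside, z up, x and y along its sides. Four identical white round canisters (74 mm across, 94 mm tall) stand fast on its 10 mm thick floor in a square, 82 mm apart centre to centre, each with a thin dark rubber seal and an identical flat wooden lid (78 mm across, 12 mm thick) on top.
- place_1 (a point): centre of the top face of the canister lid at the tray's -x, +y corner, when that lid is fully home (116 mm above the bar). Fixed to the tray: it does not move with the lid and does not tell which lid is loose. Its axes are the tray's
- place_2 (a point): centre of the top face of the canister lid at the tray's -x, -y corner, when that lid is fully home (116 mm above the bar). Fixed to the tray: it does not move with the lid and does not tell which lid is loose. Its axes are the tray's
- place_3 (a point): centre of the top face of the canister lid at the tray's +x, +y corner, when that lid is fully home (116 mm above the bar). Fixed to the tray: it does not move with the lid and does not tell which lid is loose. Its axes are the tray's
- place_4 (a point): centre of the top face of the canister lid at the tray's +x, -y corner, when that lid is fully home (116 mm above the bar). Fixed to the tray: it does not move with the lid and does not tell which lid is loose. Its axes are the tray's
- loose_lid (a joint): how far the one loose lid has been pressed down, in m: 0 as found (standing 4 mm proud of home, resting level on its rubber seal), 0.004 fully home; negative if it is pulled up. The seal's friction takes about 10 N on the middle of the lid to overcome; the lid stays where it is pushed. The loose lid is at any of the four places, and its place is not told: it must be felt for. The other three lids are home: they do not tilt, and their seals give less than 1 mm at 10 N
- lid_rock_a (a joint): tilt of the loose lid about one of two level axes at right angles (a; the axes' directions are not told), rad, 0 level. While it is proud, about 5 N straight down near any edge of this lid tilts it by about 0.1 rad in all, shared between the two axes (that edge gives 2 to 3 mm, then meets the rim) and it springs back level on release; once home it cannot tilt
- lid_rock_b (a joint): tilt of the loose lid about one of two level axes at right angles (b; the axes' directions are not told), rad, 0 level. While it is proud, about 5 N straight down near any edge of this lid tilts it by about 0.1 rad in all, shared between the two axes (that edge gives 2 to 3 mm, then meets the rim) and it springs back level on release; once home it cannot tilt
- candle: small round tealight candle, 38 mm across, 15 mm tall, standing on the tray in the gap between the four canisters; origin under its centre; leave alone
- tin: small round tin with a lid, 54 mm across, 48 mm tall, on the bar in front of the tray; not one of the canisters; origin under its centre; leave alone
- mug: small striped cup, 83x60x49 mm, on the bar; origin under its centre; leave alone
- scoop: metal coffee scoop, 136 mm long, lying on the bar; leave alone
- pot: small metal pot, 54 mm across, 50 mm tall, on the bar to the right of the tray's front; origin under its centre; leave alone

How it is judged:
On the way, in this order (a step that is already met when the one before it is completed fails the run):
1. the loose lid is rocked by a press on its edge (tilted more than 0.03 rad about either axis while still proud) ((value of joint any of lid_rock_a, lid_rock_b above 0.03 rad or value of joint any of lid_rock_a, lid_rock_b below -0.03 rad) and value of joint loose_lid below 0.003 m), for 0.1 s.
2. the loose lid is pressed fully home (value of joint loose_lid above 0.0034 m), for 0.2 s.
At the end, for the whole second after the job is handed in: The loose lid is home (within 0.6 mm of fully down) and level (each tilt under 0.025 rad), the fingertips are still pressing on that lid with more than 2 N, and every bystander is within 15 mm of where it stood (value of joint loose_lid above 0.0034 m and value of joint lid_rock_a between -0.025 and 0.025 rad and value of joint lid_rock_b between -0.025 and 0.025 rad and contact force between the fingers and loose_lid above 2 N and distance of each of candle, tin, mug, scoop, pot from where it was at the start of the episode below 0.015 m); the arm keeps its last pose, push and grip.
It fails at once if the loose lid is pulled up by more than 3 mm (value of joint loose_lid below -0.003 m).
It fails at once if anything is pressed or struck by the fingers with more than 60 N (contact force between the fingers and anything else above 60 N).
It fails at once if a bystander is moved more than 15 mm or lifted (distance of any of candle, tin, mug, scoop, pot from where it was at the start of the episode above 0.015 m).
It also fails if it takes over 48 s, if anything falls off the work surface, if the arm or the gripper's body presses on something with over 40 N, if the wrist force passes 120 N, or if a joint passes its speed limit or range.

## Working session

There is one attempt and no reset: what is moved stays moved. The work goes in short steps, Python scripts to look and compute and a tool call to move; the robot and the scene stay as the last step left them, time stands still between calls to the robot, and variables do not carry over. Pictures are saved under pics/ and viewed, at most 10 in all, crops included, and the job is handed in when it is done.

Besides the shell and the picture viewer there is one more tool, called after ">>>" in YAML: its name, and indented under it one key for each argument. servo_tool: Moves the arm, as the interface text tells. Its arguments: {"type":"object","properties":{"moves":{"type":"array","items":{"type":"array","items":{"type":"number"}}},"force":{"type":"number"}},"required":["moves"]}

```bash
mkdir -p pics; cat > h.py <<'E'
import numpy as np, cv2
from cell import robot
def pix2world(cam, px, z):
    m=robot.camera_model(cam); K=np.array(m["mtx"]);D=np.array(m["D"],float);T=np.array(m["world_to_cam"])
    n=cv2.undistortPoints(np.array([[px]],float),K,D)[0,0]
    R=T[:3,:3];t=T[:3,3]; c=-R.T@t; d=R.T@np.array([n[0],n[1],1]); return c+d*(z-c[2])/d[2]
def project(cam,P):
    m=robot.camera_model(cam);T=np.array(m["world_to_cam"])
    return cv2.projectPoints(np.array(P,float).reshape(-1,1,3),cv2.Rodrigues(T[:3,:3])[0],T[:3,3],np.array(m["mtx"]),np.array(m["D"],float))[0][:,0]
E
python3 - <<'E'
from h import *
for c in("top","side"):
    im=robot.read_camera(c); cv2.imwrite(f"pics/{c}0.png",im[:,:,::-1])
    for n in("place_1","place_2","place_3","place_4"):
        for r in robot.spot_point(n,c)[:4]: print(c,n,round(r["p"],2),np.round(r["centre"],1),np.round(pix2world(c,r["centre"],.116),4))
    for r in robot.spot_point("tray",c)[:1]: print(c,"tray",r["p"],pix2world(c,r["centre"],0))
s=robot.get_state();print({k:np.round(v,3) for k,v in s.items()})
E
```

```text
top place_1 0.71 [310.6 249.7] [ 0.4266 -0.1436  0.116 ]
top place_2 0.71 [310.6 249.7] [ 0.4266 -0.1436  0.116 ]
top place_3 0.71 [310.6 249.7] [ 0.4266 -0.1436  0.116 ]
top place_4 0.71 [310.6 249.7] [ 0.4266 -0.1436  0.116 ]
top tray 0.74 [0.54278915 0.14523246 0.        ]
side tray 0.62 [0.52882567 0.1186717  0.        ]
{'t': np.float64(0.6), 'joint_positions': array([-1.158,  0.321, -0.07 ,  1.451,  0.023,  1.371, -0.057]), 'qvel': array([ 0.   ,  0.   ,  0.001, -0.001, -0.   ,  0.   , -0.   ]), 'joint_efforts': array([ 0.0000e+00, -4.9308e+01, -3.8100e-01, -3.1441e+01,  1.3000e-02,
        2.0000e-03,  0.0000e+00]), 'eef_pos': array([0.252, 0.599, 0.231]), 'orientation': array([0.622, 3.079, 0.   ]), 'ft_force': array([ 0.449,  0.712, -0.491]), 'ft_torque': array([-0.048, -0.036, -0.038]), 'grasp_force': np.float64(0.0), 'gripper_width': np.float64(0.085)}
```

View pics/top0.png

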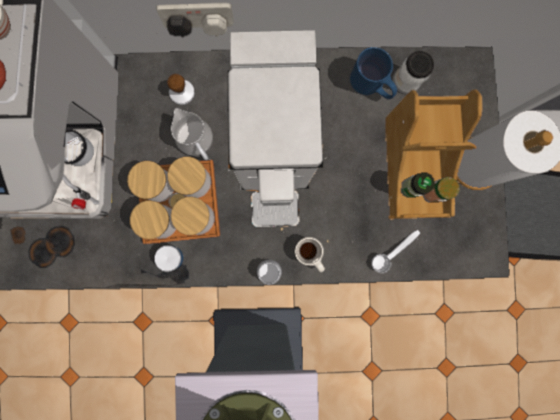

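View pics/side0.png

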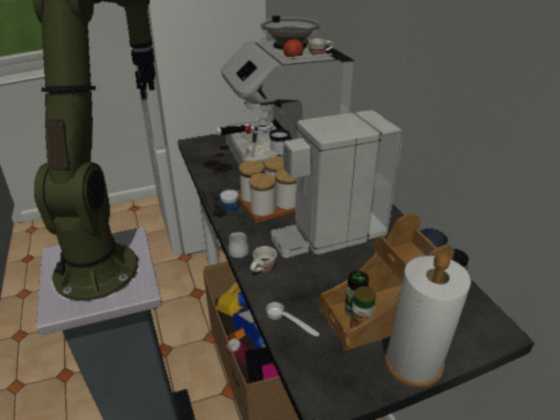

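The top view shows the four lids near (148,180), (188,176), (150,219) and (191,215). The tin is at (168,258), the pot at (269,271), the mug at (310,252) and the scoop at (395,252). The side view shows the arm at left, clear of the tray. Next I measure the lids.

```bash
python3 - <<'E'
from h import *
from scipy.optimize import least_squares
im=robot.read_camera("top")
for n in ("loose_lid","tray"):
  for r in robot.masks_of(n,"top")[:6]:
    m=r["mask"]; print(n,round(r["p"],2),np.round(r["centre"],1),m.sum(),np.round(pix2world("top",r["centre"],.116),4))
hsv=cv2.cvtColor(im,cv2.COLOR_RGB2HSV)
g=cv2.resize(im[140:250,110:230],None,fx=5,fy=5,interpolation=cv2.INTER_CUBIC)
c=cv2.HoughCircles(cv2.medianBlur(cv2.cvtColor(g,cv2.COLOR_RGB2GRAY),5),cv2.HOUGH_GRADIENT,1.5,120,param1=120,param2=30,minRadius=80,maxRadius=125)
W=[]
for a in c[0]:
  p=(a[:2]+.5)/5-.5+[110,140]; w=pix2world("top",p,.116); W.append(w); e=pix2world("top",p+[a[2]/5,0],.116)
  print(p.round(1),a[2]/5,w.round(4),"radius",np.linalg.norm(e-w).round(4)); cv2.circle(g,(int(a[0]),int(a[1])),int(a[2]),(0,255,0),1)
W=np.array(W[:4])[:,:2]
print(np.round(np.linalg.norm(W[:,None]-W[None],axis=2),4))
cv2.imwrite("pics/lids.png",g[:,:,::-1])
m=np.array(robot.camera_model("top")["world_to_cam"]);print("cam",(-m[:3,:3].T@m[:3,3]).round(3))
E
```

```text
loose_lid 0.69 [149.4 221.1] 1169 [0.4917 0.1785 0.116 ]
loose_lid 0.41 [207.3 205. ] 967 [0.5212 0.0611 0.116 ]
tray 0.77 [207.7 204. ] 1182 [0.5232 0.0602 0.116 ]
[186.2 174.2] 18.01 [0.5847 0.1029 0.116 ] radius 0.0366
[147.8 218.9] 18.039999 [0.4961 0.1816 0.116 ] radius 0.0366
[145.5 179.3] 18.58 [0.5765 0.1863 0.116 ] radius 0.038
[[0.     0.1185 0.0838]
 [0.1185 0.     0.0806]
 [0.0838 0.0806 0.    ]]
cam [ 0.447 -0.064  1.033]
```

View pics/lids.png

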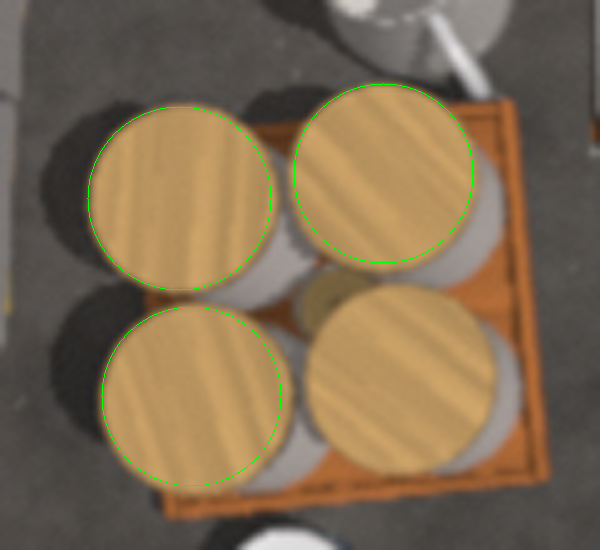

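The crop shows all four lids. By eye, in crop pixels, their centres are (182,197), (384,177), (197,399) and (400,380). Hough sits slightly off. I fit the 82 mm square.

```bash
python3 - <<'E'
from h import *
C=np.array([[182,197],[384,177],[197,399],[400,380]],float)
P=(C+.5)/5-.5+[110,140]
W=np.array([pix2world("top",p,.116) for p in P])[:,:2]
print(W.round(4))
c=W.mean(0); S=np.array([[41,41],[41,-41],[-41,41],[-41,-41]])/1e3   # TL,TR,BL,BR with x fwd,y left
z=(S@[1,1j]).conj()@((W-c)@[1,1j]); a=np.angle(z); R=np.array([[np.cos(a),-np.sin(a)],[np.sin(a),np.cos(a)]])
F=c+S@R.T; print("centre",c.round(4),"angle",np.degrees(a).round(2),"scale",(abs(z)/(S**2).sum()).round(4))
print(F.round(4),"resid mm",((W-F)*1e3).round(1))
s=robot.get_state(); Rt=cv2.Rodrigues(np.array(s["orientation"]))[0]; print(Rt.round(3),s["t"])
E
```

```text
[[0.5772 0.1852]
 [0.5831 0.1027]
 [0.4951 0.1793]
 [0.5008 0.097 ]]
centre [0.5391 0.141 ] angle 4.02 scale 1.0064
[[0.5771 0.1848]
 [0.5828 0.103 ]
 [0.4953 0.1791]
 [0.501  0.0973]] resid mm [[ 0.1  0.4]
 [ 0.3 -0.3]
 [-0.2  0.2]
 [-0.3 -0.3]]
[[-0.922  0.388  0.   ]
 [ 0.388  0.922  0.   ]
 [-0.     0.    -1.   ]] 0.75
```

The square fits to 0.3 mm. I move over with shut fingers, first above the near-left lid's outer edge.

>>> servo_tool:
  moves:
    - [0, 0, 0, -3.0, -2.4, 0, 1]
    - [0, 0, 0, -3.0, -2.4, 0, 1]
    - [0, 0, 0, -3.0, -2.4, 0, 1]
    - [0, 0, 0, -3.0, -2.4, 0, 1]
    - [0, 0, 0, -3.0, -2.4, 0, 1]
    - [0, 0, 0, -3.0, -2.4, 0, 1]
    - [0, 0, 0, -3.0, -2.4, 0, 1]
    - [0, 0, 0, -3.0, -2.4, 0, 1]
    - [0, 0, 0, -3.0, -2.4, 0, 1]
    - [0, 0, 0, -3.0, -2.4, 0, 1]
  force: 30

```text
t: 1.75
eef_pos: [0.4363, 0.2599, 0.2317]
orientation: [0.622, 3.079, 0.001]
ft_force: [-0.2, -0.1, 0.6]
gripper_width: -0.0002
grasp_force: 0.0
```

>>> servo_tool:
  moves:
    - [0, 0, 0, -1.2, -0.8, 0, 1]
    - [0, 0, 0, -1.2, -0.8, 1.5, 1]
    - [0, 0, 0, -1.2, -0.8, 1.5, 1]
    - [0, 0, 0, -1.2, -0.8, 1.5, 1]
    - [0, 0, 0, -1.2, -0.8, 1.5, 1]
    - [0, 0, 0, 0, 0, 1.5, 1]
    - [0, 0, 0, 0, 0, 1.5, 1]
    - [0, 0, 0, 0, 0, 1.0, 1]
    - [0, 0, 0, 0, 0, 0.4, 1]
    - [0, 0, 0, 0, 0, 0, 1]

```text
t: 2.75
eef_pos: [0.4752, 0.2015, 0.127]
orientation: [-0.621, -3.079, 0.001]
ft_force: [-0.3, -0.7, 0.6]
gripper_width: -0.0
grasp_force: 0.0
```

```bash
python3 - <<'E'
from h import *
im=robot.read_camera("top"); cv2.imwrite("pics/t1.png",cv2.resize(im[130:270,90:250],None,fx=4,fy=4)[:,:,::-1])
E
```

```text
(no output)
```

View pics/t1.png

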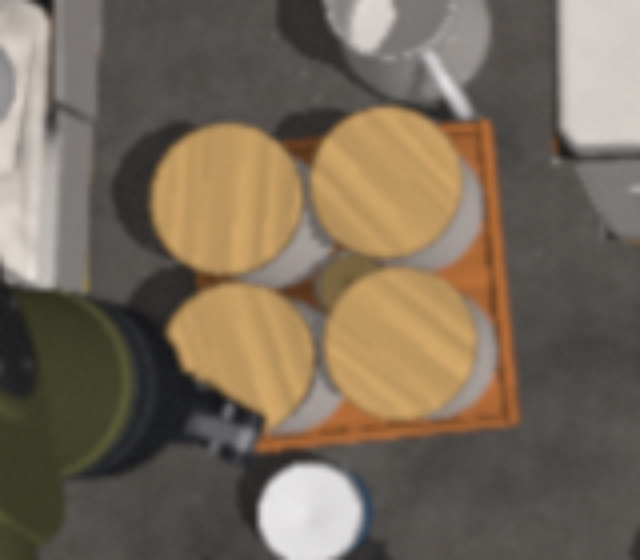

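The crop shows the gripper over the near-left lid's lower-left edge, with a silver part at crop (225,430). I check where the TCP should project.

```bash
python3 - <<'E'
from h import *
s=robot.get_state(); p=np.array(s["eef_pos"]); R=cv2.Rodrigues(np.array(s["orientation"]))[0]
for n,q in(("tcp",[0,0,0]),("grasp",[0,0,-.019]),("body",[0,0,-.073]),("bx",[.038,0,-.073]),("by",[0,.043,-.073]),("-bx",[-.038,0,-.073]),("-by",[0,-.043,-.073])):
    w=p+R@q; print(n,w.round(3),((project("top",w)[0]-[90,130])*4).round(0), project("side",w)[0].round(0))
im=robot.read_camera("side"); cv2.imwrite("pics/s1.png",cv2.resize(im[60:230,180:380],None,fx=4,fy=3.5)[:,:,::-1])
E
```

```text
tcp [0.476 0.202 0.128] [186. 397.] [243. 162.]
grasp [0.476 0.202 0.147] [174. 396.] [242. 156.]
body [0.476 0.202 0.201] [140. 393.] [242. 140.]
bx [0.44  0.216 0.201] [108. 470.] [229. 140.]
by [0.492 0.241 0.201] [ 55. 359.] [243. 134.]
-bx [0.511 0.187 0.201] [171. 316.] [254. 140.]
-by [0.459 0.162 0.201] [225. 428.] [240. 146.]
```

View pics/s1.png

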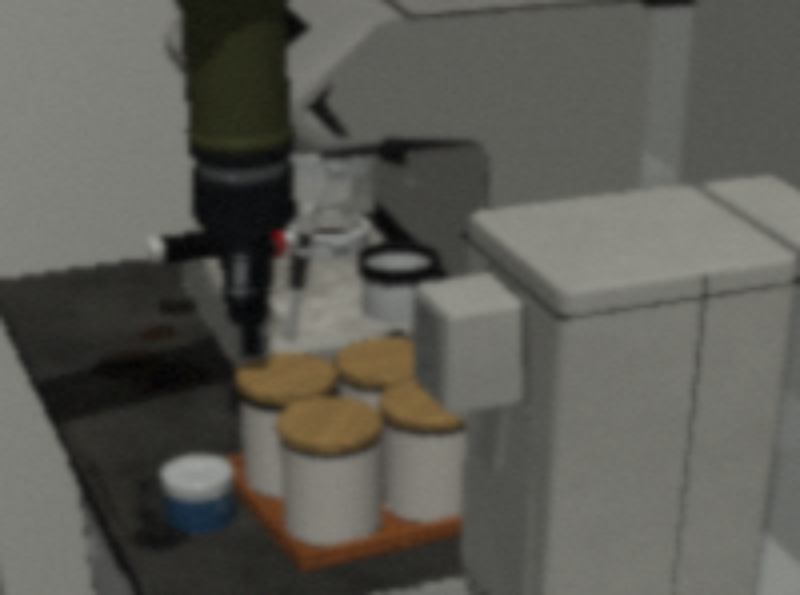

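Projection agrees with the picture: the silver part is the gripper body and the tips are at the lid's edge. I press to 117.5 mm, where a proud lid would resist and a home lid would not.

>>> servo_tool:
  moves:
    - [0, 0, 0, 0, 0, 0.2, 1]
    - [0, 0, 0, 0, 0, 0.2, 1]
    - [0, 0, 0, 0, 0, 0.2, 1]
    - [0, 0, 0, 0, 0, 0.1, 1]
    - [0, 0, 0, 0, 0, 0.1, 1]
    - [0, 0, 0, 0, 0, 0.1, 1]
    - [0, 0, 0, 0, 0, 0.05, 1]
    - [0, 0, 0, 0, 0, 0, 1]
    - [0, 0, 0, 0, 0, 0, 1]
    - [0, 0, 0, 0, 0, 0, 1]

```text
t: 3.85
eef_pos: [0.4751, 0.2018, 0.1181]
orientation: [-0.622, -3.079, -0.001]
ft_force: [-3.9, 2.7, 5.7]
gripper_width: 0.0
grasp_force: 2.6
```

>>> servo_tool:
  moves:
    - [0, 0, 0, 0, 0, 0.05, 1]
    - [0, 0, 0, 0, 0, 0, 1]
    - [0, 0, 0, 0, 0, 0, 1]
    - [0, 0, 0, 0, 0, 0, 1]
    - [0, 0, 0, 0, 0, 0, 1]
    - [0, 0, 0, 0, 0, 0, 1]
    - [0, 0, 0, 0, 0, 0, 1]
    - [0, 0, 0, 0, 0, 0, 1]
    - [0, 0, 0, 0, 0, 0, 1]
    - [0, 0, 0, 0, 0, 0, 1]

```text
t: 4.85
eef_pos: [0.4752, 0.2019, 0.1176]
orientation: [-0.622, -3.079, -0.001]
ft_force: [-4.5, 2.6, 6.2]
gripper_width: 0.0002
grasp_force: 3.0
```

>>> servo_tool:
  moves:
    - [0, 0, 0, 0, 0, -0.05, 1]
    - [0, 0, 0, 0, 0, -0.05, 1]
    - [0, 0, 0, 0, 0, -0.05, 1]
    - [0, 0, 0, 0, 0, 0, 1]
    - [0, 0, 0, 0, 0, 0, 1]
    - [0, 0, 0, 0, 0, 0, 1]
    - [0, 0, 0, 0, 0, 0, 1]
    - [0, 0, 0, 0, 0, 0, 1]
    - [0, 0, 0, 0, 0, 0, 1]
    - [0, 0, 0, 0, 0, 0, 1]

```text
t: 5.85
eef_pos: [0.4756, 0.201, 0.1188]
orientation: [0.622, 3.079, -0.0]
ft_force: [-0.6, 2.1, 2.7]
gripper_width: 0.0002
grasp_force: 1.4
```

The lid gave softly, about 1 N per 0.5 mm at 117.6 mm, and it is still pushing back at 118.8 mm. So the near-left lid stands proud and rocks. I lift off and move to its middle.

>>> servo_tool:
  moves:
    - [0, 0, 0, 0, 0, -0.2, 1]
    - [0, 0, 0, 0, 0, -0.3, 1]
    - [0, 0, 0, 0, 0, -0.3, 1]
    - [0, 0, 0, -0.7, -0.3, 0, 1]
    - [0, 0, 0, -0.7, -0.3, 0, 1]
    - [0, 0, 0, -0.7, -0.3, 0, 1]
    - [0, 0, 0, -0.6, -0.35, 0, 1]
    - [0, 0, 0, 0, 0, 0, 1]
    - [0, 0, 0, 0, 0, 0, 1]
    - [0, 0, 0, 0, 0, 0, 1]

```text
t: 6.85
eef_pos: [0.4953, 0.1795, 0.1268]
orientation: [-0.622, -3.079, -0.0]
ft_force: [0.6, -0.2, -0.5]
gripper_width: 0.0001
grasp_force: 0.0
```

>>> servo_tool:
  moves:
    - [0, 0, 0, 0, 0, 0.2, 1]
    - [0, 0, 0, 0, 0, 0.2, 1]
    - [0, 0, 0, 0, 0, 0.15, 1]
    - [0, 0, 0, 0, 0, 0.1, 1]
    - [0, 0, 0, 0, 0, 0.1, 1]
    - [0, 0, 0, 0, 0, 0.1, 1]
    - [0, 0, 0, 0, 0, 0.1, 1]
    - [0, 0, 0, 0, 0, 0, 1]
    - [0, 0, 0, 0, 0, 0, 1]
    - [0, 0, 0, 0, 0, 0, 1]

```text
t: 7.85
eef_pos: [0.4955, 0.1793, 0.1187]
orientation: [-0.622, -3.079, -0.001]
ft_force: [-3.5, -0.8, 8.3]
gripper_width: 0.0
grasp_force: 4.1
```

>>> servo_tool:
  moves:
    - [0, 0, 0, 0, 0, 0.05, 1]
    - [0, 0, 0, 0, 0, 0.05, 1]
    - [0, 0, 0, 0, 0, 0.05, 1]
    - [0, 0, 0, 0, 0, 0.05, 1]
    - [0, 0, 0, 0, 0, 0.05, 1]
    - [0, 0, 0, 0, 0, 0.05, 1]
    - [0, 0, 0, 0, 0, 0, 1]
    - [0, 0, 0, 0, 0, 0, 1]
    - [0, 0, 0, 0, 0, 0, 1]
    - [0, 0, 0, 0, 0, 0, 1]

```text
t: 8.85
eef_pos: [0.4954, 0.1793, 0.116]
orientation: [-0.622, -3.079, -0.001]
ft_force: [-4.0, -1.7, 10.9]
gripper_width: 0.0002
grasp_force: 5.3
```

>>> servo_tool:
  moves:
    - [0, 0, 0, 0, 0, 0.05, 1]
    - [0, 0, 0, 0, 0, 0.05, 1]
    - [0, 0, 0, 0, 0, 0.05, 1]
    - [0, 0, 0, 0, 0, 0.05, 1]
    - [0, 0, 0, 0, 0, 0, 1]
    - [0, 0, 0, 0, 0, 0, 1]
    - [0, 0, 0, 0, 0, 0, 1]
    - [0, 0, 0, 0, 0, 0, 1]
    - [0, 0, 0, 0, 0, 0, 1]
    - [0, 0, 0, 0, 0, 0, 1]

```text
t: 9.85
eef_pos: [0.4955, 0.1793, 0.1158]
orientation: [-0.622, -3.079, -0.002]
ft_force: [-8.5, -3.4, 21.9]
gripper_width: 0.0001
grasp_force: 10.8
```

The lid stopped at 115.8 mm while the force doubled to 22 N, so it is fully home. I hand in while still pressing.

```bash
python3 -c "
from cell import robot
s=robot.get_state();print(s['eef_pos'],s['ft_force']);print(robot.job_done())"
```

```text
[0.49550575 0.17932625 0.11581836] [-8.45260918 -3.37659769 21.90787162]
the job is handed in; nothing more can be done
None
```

The loose lid was the near-left one, the first I tried, so I never pressed the other three; it rocked at its edge, its middle is pressed home at 115.8 mm, and I handed in with the fingertips holding it at about 22 N (no verdict was returned).

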